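Shut and latch the tilting tin bin

ROBOT

A 6-joint arm with a two-finger parallel gripper is mounted at the origin on the work surface. World frame = base frame: x ahead of the robot, y to its left, z up, the work surface at z = 0. Lengths are in m, angles in degrees, forces in N, time in s.
With the tool pointing down it reaches from about 0.3 to 0.75 m from the base axis. Payload 8.5 kg.
Tool frame: the origin (TCP) lies at the very end of the fingers, on their centre line; the grasp point (between the pads) lies env.pinch_z behind it (env.pinch_z is the distance from the TCP to the grasp point, in m); z points along the fingers, y is the line along which they close (so a half turn about z gives the same grasp; the last joint's range is limited). The gripper opens to 85 mm and grips with 20 to 120 N. Pads are 22 mm wide; open, the fingers measure 114 mm over their backs; the gripper's body (76 mm by 85 mm) begins 54 mm behind the grasp point. The pads swing forward as they close: fully open they stand 13 mm farther back than shut.
Start: joints at [-85.56, 21.807, 74.336, -0, 83.858, -12.336], TCP at [0.159, -0.527, 0.206] pointing down, gripper open.
Joint ranges: [-178.18, 178.18], [-50.72, 133.34], [12.68, 142.11], [-81.47, 261.47], [9.98, 163.14], [-165.26, 165.26]. Speed limits (degrees/s): [136.94, 136.94, 180, 180, 180, 180].

INTERFACE

Orientations are given as a 3x3 rotation matrix whose columns are the frame's x, y, z axes.
In Python, from rig import telemetry, get_image, env gives the robot as it stands. The module is installed in compiled form; this text tells all that it offers.
- The arm moves only by the tool apply_moves, never from a script. Its argument "series" is a list of rows, each a list of 7 numbers: the shift along the tool's x, y, z in mm, then the turn, a rotation vector about the tool's x, y, z in degrees, then the opening, from 0 (shut) to 1 (fully open). A call has 1 to 12 rows; each row shifts and turns the commanded pose from where the row before left it, along the tool's axes as they then stand; what a row does not reach is not made up. A row lasts 1/8 s, in which the tool goes at most 62.5 mm and 10.7 degrees, less where a joint would pass 70% of its speed; a pose out of reach is approached as far as the arm can. A call with a gripper value outside its range is refused whole. The fingers move at their own pace and stop on an object; "grip_force" is the grip in N (left out, the last holds). Time passes only in rows, so rows that do not move let the fingers close. It gives the time, the measured TCP pose, the force, the opening and the grip force at its end, in the units of the state.
- telemetry.observe(): the state, without advancing time (a new reading comes with each control period).
- get_image(name): name is "side" or "top"; returns a dict with "frame" (384x512x3 uint8, red, green, blue), "z_map" (384x512 float32, m along the optical axis (not along the pixel's ray), 0 where there is no reading), "vertical_fov" (degrees; the focal length in pixels is half the picture's height over the tangent of half this angle, whatever the lens; pixels are square), "cx", "cy" (the principal point, pixels), "dist" ([k1, k2, p1, p2, k3] as OpenCV has them; the pictures are not rectified), "eye" and "attitude" of the camera in the world. Camera axes: x right, y up, looking along -z (the intrinsics and any distortion apply to the point x, -y, -z); pixel columns grow to the right and rows downward; lengths in m; the calibration is good to about 2 mm. A picture is of the moment at which its call begins.
- env.close_job(): hands the job in; it is judged then, once.
The state is a dict: "time_s": time; "q": joint angles; "qvel": joint speeds; "joint_efforts": joint torques, N m; "position": TCP position; "tool_rot": TCP orientation; "ft_force": force on the tool from outside, world axes, zero at the start; "wrist_torque": the same for the moment, N m; "grip_width": finger opening in m; "gripper_force": force on a finger pad.
Only numpy, scipy, OpenCV 4.12 (cv2) and the standard library are available. Lean on these libraries where they do the work, as an engineer would, in place of code of your own. Each camera call takes 0.05 s, during which the arm holds its last target. There are 200 camera calls.

TASK

Gently push the leaning tin bin of amber glass back upright against its shelf, then push its loose red latch arm round with one finger until it lies flat across the front of that bin. Push only, do not grip or force anything, leave the loose pieces on the bench where they are, and take the hand away at the end.

Things in the scene. Friction and masses are not known exactly. Their poses are not given: they have to be found in the camera images.
- rack: Galvanized steel shelf fixed to the bench, 170 mm deep, 370 wide; it may stand turned. Origin: centre of its underside, on the bench; x points to its back (away from the robot), y to its left, z up. Carries two tin bins: the tilting one (amber glass) centred at y = -80 mm and a fixed shut one (blue glass) at y = +100 mm. The front faces of upright bins lie at x = -55 mm, rims at z = 150 mm.
- bin (a joint): Lean of the tilting bin, rad: 0 = upright at its stop, positive = its top leans to the shelf's -x (towards the robot). It turns about its lower front edge, along the shelf's y, at x = -55, z = 15 mm in the shelf's frame. Stiff hinge: it stays where it is left; pushing near the rim takes about 2 to 5 N.
- bin_lip (a point): Middle of the tilting bin's front rim, on the outer face, 135 mm from the hinge (z = 150 mm when upright). The bin is 110 mm deep, 130 wide, 136 high, walls 4 mm. x and z turn with the bin; y lies along the rim.
- latch (a joint): Angle of the loose red latch arm, rad: 0 = fully home at its stop, pointing to the shelf's -y, flat across the amber bin's front, 4 mm off it; pi/2 = pointing to the shelf's -x (towards the robot); more = on over to +y. Turns about a vertical post, stays where left; pushing it 70 mm from the pivot takes 1 to 2 N. While the bin leans, the arm would strike the bin's side.
- latch_pivot (a point): On the vertical axis of the loose latch, mid-height of its arm: x = -63, y = +10, z = 150 mm in the shelf's frame. The arm is a flat red bar from this axis along the point's -y: 95 mm long, 8 thick, 30 high (z 135 to 165 mm), nothing below it but the 12 mm post at the axis.
- latch_tip (a point): Middle of the loose latch arm's free end, 95 mm from the pivot axis, z = 150 mm.
- shut_bin (a point): Middle of the front rim of the fixed shut neighbour bin (blue glass, same size), x = -55, y = +100, z = 150 mm in the shelf's frame. Its own fixed red arm, top at 165 mm, already lies across its front from a post at y = +177 mm. It does not move and is no part of the job.
- marble_cube: Loose green marble cube, 40 mm, stands on the bench in front of the shelf; origin under its centre. Not to be moved.
- amber_chunk: Loose amber smalti chunk, 46 x 36 x 30 mm high; origin under its centre. Not to be moved.
- ceramic_tile: Loose blue ceramic tile, 50 x 50 x 9 mm; origin under its centre. Not to be moved.
- tweezer_case: Loose black plastic tweezer case, 150 (x) x 30 x 18 mm; origin under its centre. Not to be moved.
- nipper: Loose steel tile nipper with red handles, 205 (x) x 64 x 18 mm, handles to its -x; origin on the bench under the handles, about 3 mm short of mid-length. Not to be moved.
- jar: Loose jar, 66 mm diameter, 90 mm high; origin under its centre. Not to be moved.

How it is judged:
By the outcome, as a careful person would: the job done as asked, in the order asked, and still so for the second after the job is handed in, with the robot touching nothing.
It also fails if it takes over 51 s, if anything falls off the work surface, if the arm or the gripper's body presses on something with over 40 N, if the wrist force passes 120 N, or if a joint passes its speed limit or range.

## Working session

There is one attempt and no reset: what is moved stays moved. The work goes in short steps, Python scripts to look and compute and a tool call to move; the robot and the scene stay as the last step left them, time stands still between calls to the robot, and variables do not carry over. Pictures are saved under pics/ and viewed, at most 10 in all, crops included, and the job is handed in when it is done.

Besides the shell and the picture viewer there is one more tool, called after "Emit:" by a JSON object that holds its "method" and its "body". apply_moves: Moves the arm, as the interface text tells. Its arguments: {"type":"object","properties":{"series":{"type":"array"},"grip_force":{"type":"number"}},"required":["series"]}

```bash
mkdir -p pics
cat > h.py <<'E'
import numpy as np, cv2
from rig import telemetry, get_image, env
def cam(n, save=None):
    d=get_image(n)
    if save: cv2.imwrite(save, cv2.resize(d["frame"][:,:,::-1],None,fx=1.5,fy=1.5,interpolation=cv2.INTER_CUBIC))
    return d
def world(d):
    h,w=d["z_map"].shape; f=h/2/np.tan(np.radians(d["vertical_fov"])/2)
    K=np.array([[f,0,d["cx"]],[0,f,d["cy"]],[0,0,1]])
    u,v=np.meshgrid(np.arange(w),np.arange(h))
    p=cv2.undistortPoints(np.stack([u,v],-1).reshape(-1,1,2).astype(np.float64),K,np.array(d["dist"],float)).reshape(h,w,2)
    z=d["z_map"].astype(float)
    P=np.stack([p[...,0]*z,-p[...,1]*z,-z],-1)
    W=P@np.array(d["attitude"]).T+np.array(d["eye"]); W[z==0]=np.nan
    return W
E
python3 - <<'E'
from h import *
for n in("side","top"):
    d=cam(n,f"pics/{n}0.png"); np.save(f"{n}0.npy",world(d)); np.save(f"{n}0rgb.npy",d["frame"]); print(n,d["eye"],d["attitude"],d["vertical_fov"])
s=telemetry.observe();print(s["time_s"],s["position"],s["tool_rot"],env.pinch_z)
E
```

```text
side [ 0.50572757 -0.66182338  0.78851961] [[ 0.99265017  0.09551241 -0.074317  ]
 [-0.11984042  0.69030149 -0.71352795]
 [-0.01684963  0.71718982  0.69667414]] 55.756572711847134
top [0.5312489  0.07338453 0.96145093] [[ 0.0234583   0.99620536 -0.08381283]
 [-0.9989559   0.0266452   0.03710999]
 [ 0.03920238  0.08285478  0.99579027]] 53.15410758950008
0.1 [ 0.15872001 -0.52629886  0.20539   ] [[ 9.57442961e-01  2.88622527e-01 -1.16689044e-04]
 [ 2.88622431e-01 -9.57442117e-01  1.29782383e-03]
 [ 2.62858187e-04 -1.27627136e-03 -9.99999151e-01]] 0.0187
```

View pics/side0.png

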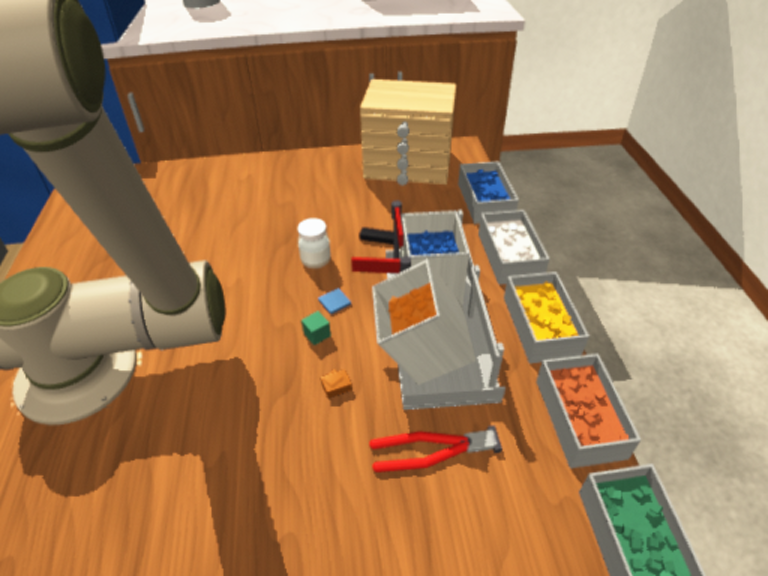

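View pics/top0.png

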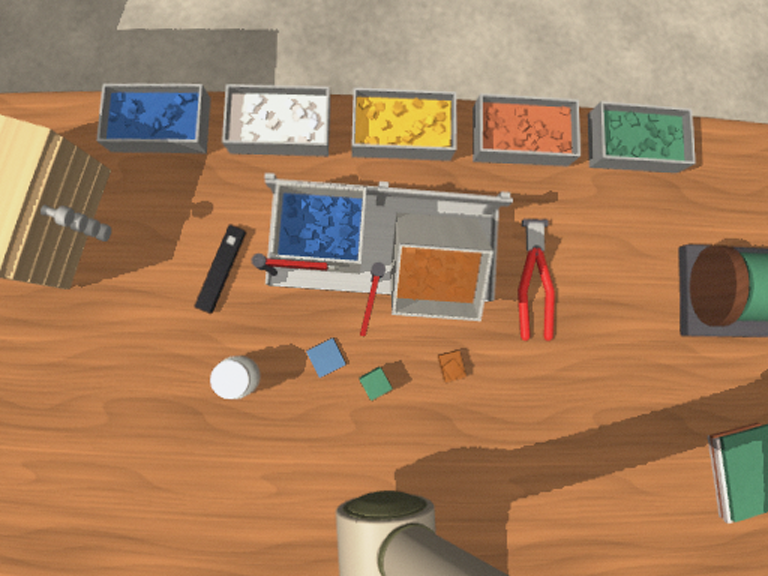

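The top view shows the leaning bin's front rim from (393,312) to (482,319). The latch runs from its post at (378,270) to its tip at (363,334), and the blue bin's front rim from (274,258) to (362,264). I'll convert these to world positions.

Run:
```python
from h import *
W=np.load("top0.npy");np.set_printoptions(precision=4,suppress=True)
I=np.load("top0rgb.npy").astype(int)
def at(u,v,r=3):
    u,v=round(u/1.5),round(v/1.5); p=W[v-r:v+r+1,u-r:u+r+1].reshape(-1,3); return p[np.argsort(-p[:,2])[:5]].mean(0)
for n,u,v in [("pivot",378,270),("tip",363,334),("binFL",393,312),("binFR",482,319),("binBL",397,245),("binBR",489,249),("blueFL",274,258),("blueFR",362,264),("blueBL",277,183),("blueBR",366,188),("sblue pst",259,261),("cube",375,383),("chunk",452,366),("tile",326,357),("jar",233,377),("case",208,303),("nipper",524,335)]: print(n,at(u,v))
R=(I[...,0]>130)&(I[...,1]<60)&(I[...,2]<60)&(W[...,2]>.12)&(W[...,2]<.2)
n,l,st,c=cv2.connectedComponentsWithStats(R.astype(np.uint8))
for i in range(1,n):
    if st[i,4]>20:
        P=W[l==i]; m=P.mean(0); a=np.linalg.svd(P[:,:2]-m[:2],full_matrices=False)[2][0]; t=(P[:,:2]-m[:2])@a
        print(c[i]*1.5,st[i,4],m,a,m[:2]+a*t.min(),m[:2]+a*t.max(),P[:,2].max())
```

```text
pivot [0.6205 0.039  0.169 ]
tip [0.5341 0.0592 0.1668]
binFL [0.5667 0.0155 0.1353]
binFR [ 0.5605 -0.1093  0.1347]
binBL [0.6546 0.0111 0.1871]
binBR [ 0.6483 -0.1093  0.1881]
blueFL [0.6281 0.1832 0.1667]
blueFR [0.6341 0.0687 0.1508]
blueBL [0.7397 0.1896 0.1511]
blueBR [0.7372 0.0641 0.1514]
sblue pst [0.6309 0.2076 0.1691]
cube [0.4541 0.0403 0.0429]
chunk [ 0.4817 -0.0905  0.0329]
tile [0.4914 0.1174 0.0117]
jar [0.4588 0.2517 0.0921]
case [0.5772 0.3147 0.0205]
nipper [ 0.5374 -0.2134  0.0175]
[296.597  262.9701] 134 [0.6272 0.1544 0.1648] [-0.0468 -0.9989] [0.6292 0.1977] [0.6253 0.1138] 0.16809348788551826
[368.8049 305.2683] 123 [0.571  0.0525 0.165 ] [-0.9784  0.2069] [0.6117 0.0439] [0.5302 0.0611] 0.1686065102865445
```

Emit:
{"method": "apply_moves", "body": {"series": [[0,0,0,0,0,9.8,0],[0,0,0,0,0,9.8,0],[33,-50,0,0,0,0,0],[34,-50,0,0,0,0,0],[34,-50,0,0,0,0,0],[34,-50,0,0,0,0,0],[34,-50,0,0,0,0,0],[34,-50,0,0,0,0,0],[34,-50,0,0,0,0,0],[34,-50,0,0,0,0,0],[33,-50,0,0,0,0,0],[33,-49,0,0,0,0,0]]}}

```text
time_s: 1.6
position: [0.5207, -0.0429, 0.2057]
tool_rot: [[0.999, -0.049, -0.0], [-0.049, -0.999, -0.0], [-0.0, 0.0, -1.0]]
ft_force: [0.3, -0.7, 0.3]
grip_width: 0.0004
gripper_force: 0.0
```

Emit:
{"method": "apply_moves", "body": {"series": [[0,0,0,0,0,0,0],[0,0,0,0,0,0,0]]}}

```text
time_s: 1.85
position: [0.5195, -0.0449, 0.2056]
tool_rot: [[0.999, -0.049, -0.001], [-0.049, -0.999, -0.0], [-0.001, 0.0, -1.0]]
ft_force: [-0.3, 0.1, 0.0]
grip_width: 0.0002
gripper_force: 0.0
```

Emit:
{"method": "apply_moves", "body": {"series": [[0,0,45,0,0,0,0],[0,0,40,0,0,0,0],[10,0,0,0,0,0,0],[8,0,0,0,0,0,0],[8,0,0,0,0,0,0],[6,0,0,0,0,0,0],[6,0,0,0,0,0,0],[6,0,0,0,0,0,0]]}}

```text
time_s: 2.85
position: [0.5643, -0.0469, 0.1211]
tool_rot: [[0.999, -0.049, 0.0], [-0.049, -0.999, -0.0], [0.0, 0.0, -1.0]]
ft_force: [1.0, 0.4, -0.5]
grip_width: -0.0001
gripper_force: 0.0
```

Emit:
{"method": "apply_moves", "body": {"series": [[5,0,0,0,0,0,0],[5,0,0,0,0,0,0],[5,0,0,0,0,0,0],[5,0,0,0,0,0,0]]}}

```text
time_s: 3.35
position: [0.5841, -0.0479, 0.1209]
tool_rot: [[0.999, -0.049, -0.0], [-0.049, -0.999, 0.0], [-0.0, -0.0, -1.0]]
ft_force: [-0.2, -0.7, -0.3]
grip_width: 0.0001
gripper_force: 0.0
```

Run:
```python
from h import *
d=cam("side"); 
cv2.imwrite("pics/s1.png",cv2.resize(d["frame"][100:300,200:380,::-1],None,fx=3,fy=3,interpolation=cv2.INTER_CUBIC))
```

```text
(no output)
```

View pics/s1.png

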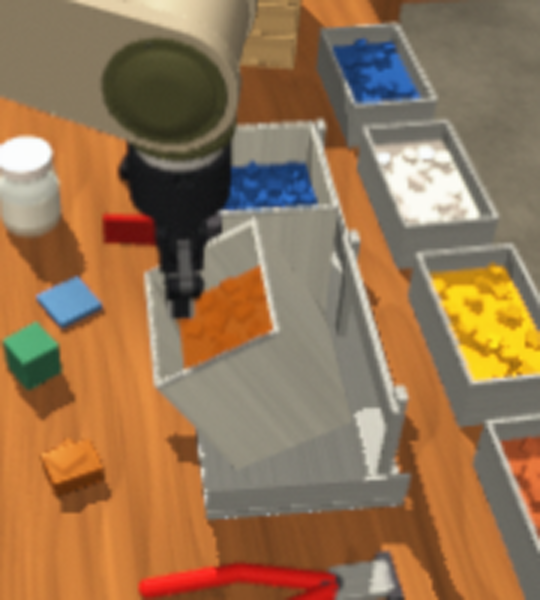

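The finger has passed over the rim and is inside the bin, so the bin leans more than I measured. I'll stop and measure the lean from the depth data.

Run:
```python
from h import *
np.set_printoptions(precision=1,suppress=True)
th=np.radians(-2.8);X=np.array([np.cos(th),np.sin(th)]);Y=np.array([-X[1],X[0]]);O=np.array([.683,.0275])
for n in("top0","side0"):
    W=np.load(n+".npy"); x=(W[...,:2]-O)@X*1e3;y=(W[...,:2]-O)@Y*1e3;z=W[...,2]*1e3
    for lab,m in(("right wall",(abs(y+143)<5)),("left wall",abs(y+17)<5),("mid",abs(y+80)<12)):
        print(n,lab)
        for a in range(-160,30,8):
            k=m&(x>=a)&(x<a+8)&(z>20)
            if k.sum(): print((a+4,int(np.nanmax(z[k])),int(k.sum())),end=" ")
        print()
d=cam("side");W=world(d);x=(W[...,:2]-O)@X*1e3;y=(W[...,:2]-O)@Y*1e3;z=W[...,2]*1e3
print("now")
for m in((abs(y+143)<5),abs(y+80)<25):
  for a in range(-160,30,8):
    k=m&(x>=a)&(x<a+8)&(z>20)&(z<200)
    if k.sum(): print((a+4,int(np.nanmax(z[k])),int(k.sum())),end=" ")
  print()
```

```text
top0 right wall
(-124, 133, 3) (-116, 135, 11) (-108, 141, 21) (-100, 146, 26) (-92, 152, 30) (-84, 156, 30) (-76, 160, 33) (-68, 166, 29) (-60, 171, 33) (-52, 174, 34) (-44, 180, 34) (-36, 182, 32) (-28, 188, 25) (-20, 182, 5) (-12, 168, 6) (-4, 155, 9) (4, 139, 7) (12, 129, 10) (20, 112, 6) (28, 99, 7) 
top0 left wall
(-124, 134, 4) (-116, 136, 15) (-108, 144, 14) (-100, 146, 10) (-92, 151, 16) (-84, 160, 14) (-76, 162, 18) (-68, 165, 21) (-60, 170, 20) (-52, 173, 23) (-44, 178, 23) (-36, 185, 25) (-28, 188, 27) (-20, 182, 25) (-12, 168, 19) (-4, 152, 19) (4, 141, 17) (12, 127, 15) (20, 113, 10) (28, 99, 10) 
top0 mid
(-124, 136, 9) (-116, 135, 37) (-108, 124, 36) (-100, 112, 32) (-92, 108, 33) (-84, 116, 39) (-76, 122, 34) (-68, 124, 43) (-60, 130, 36) (-52, 137, 49) (-44, 142, 38) (-36, 145, 40) (-28, 190, 73) (-20, 183, 42) (-12, 171, 27) (-4, 157, 29) (4, 141, 26) (12, 128, 27) (20, 115, 22) (28, 100, 21) 
side0 right wall
(-124, 133, 2) (-116, 138, 16) (-108, 141, 35) (-100, 146, 43) (-92, 151, 71) (-84, 156, 79) (-76, 161, 91) (-68, 164, 113) (-60, 170, 122) (-52, 176, 136) (
[... 669 characters left out ...]
83, 25) (-12, 170, 15) (-4, 156, 15) (4, 141, 15) (12, 127, 13) (20, 114, 13) (28, 100, 14) 
now
(-124, 133, 3) (-116, 137, 18) (-108, 142, 35) (-100, 146, 44) (-92, 152, 77) (-84, 157, 74) (-76, 160, 89) (-68, 164, 112) (-60, 170, 126) (-52, 174, 136) (-44, 179, 136) (-36, 182, 140) (-28, 188, 144) (-20, 183, 132) (-12, 166, 108) (-4, 155, 95) (4, 139, 79) (12, 125, 58) (20, 113, 47) (28, 101, 31) 
(-124, 134, 13) (-116, 135, 40) (-108, 198, 55) (-100, 174, 57) (-92, 177, 63) (-84, 168, 53) (-76, 123, 43) (-68, 126, 51) (-60, 132, 48) (-52, 135, 47) (-44, 140, 52) (-36, 146, 54) (-28, 190, 79) (-20, 183, 51) (-12, 169, 28) (-4, 155, 29) (4, 142, 27) (12, 128, 27) (20, 114, 25) (28, 101, 27)
```

Run:
```python
from h import *
np.set_printoptions(precision=4,suppress=True)
d=cam("side");W=world(d)
for v in range(180,212,3): print(v,[(W[v,u]*1e3).round().tolist() for u in (256,260,264)], d["frame"][v,260])
s=telemetry.observe();print(s["position"],s["ft_force"],s["q"])
```

```text
180 [[572.0, -84.0, 260.0], [580.0, -85.0, 259.0], [588.0, -89.0, 262.0]] [66 66 65]
183 [[571.0, -87.0, 253.0], [580.0, -87.0, 252.0], [588.0, -93.0, 257.0]] [76 75 73]
186 [[573.0, -73.0, 231.0], [579.0, -92.0, 248.0], [590.0, -76.0, 231.0]] [81 79 77]
189 [[574.0, -63.0, 212.0], [578.0, -98.0, 244.0], [592.0, -65.0, 212.0]] [81 79 77]
192 [[569.0, -103.0, 242.0], [578.0, -102.0, 240.0], [586.0, -105.0, 242.0]] [71 71 68]
195 [[569.0, -104.0, 234.0], [577.0, -110.0, 239.0], [585.0, -110.0, 237.0]] [71 70 68]
198 [[569.0, -97.0, 217.0], [579.0, -95.0, 214.0], [588.0, -93.0, 210.0]] [26 27 26]
201 [[574.0, -55.0, 165.0], [583.0, -60.0, 169.0], [593.0, -56.0, 163.0]] [25 26 27]
204 [[574.0, -55.0, 154.0], [583.0, -61.0, 159.0], [593.0, -55.0, 152.0]] [26 27 28]
207 [[577.0, -22.0, 109.0], [588.0, -20.0, 105.0], [597.0, -31.0, 116.0]] [156  85  33]
210 [[576.0, -32.0, 108.0], [588.0, -22.0, 96.0], [596.0, -39.0, 113.0]] [175 102  52]
[ 0.584  -0.0479  0.1209] [ 0.3699 -0.1372 -0.0072] [-16.2623  29.4605  76.2234   0.0005  74.3203  76.5582]
```

The depth data put the visible finger end at z ≈ 0.150, about 29 mm above the reported TCP. That explains why it cleared the 0.133 rim without touching. I'll back off the same way, lower further and check the tip.

Emit:
{"method": "apply_moves", "body": {"series": [[-20,0,0,0,0,0,0],[-20,0,0,0,0,0,0],[-20,0,0,0,0,0,0],[0,0,0,0,0,0,0],[0,0,16,0,0,0,0],[0,0,16,0,0,0,0],[0,0,0,0,0,0,0]]}}

```text
time_s: 4.38
position: [0.524, -0.0449, 0.0881]
tool_rot: [[0.999, -0.049, -0.002], [-0.049, -0.999, 0.001], [-0.002, -0.0, -1.0]]
ft_force: [-0.1, 0.2, 0.4]
grip_width: 0.0
gripper_force: 0.0
```

Run:
```python
from h import *
d=cam("side"); W=world(d)
cv2.imwrite("pics/s2.png",cv2.resize(d["frame"][100:300,200:380,::-1],None,fx=3,fy=3,interpolation=cv2.INTER_CUBIC))
x,y,z=np.moveaxis(W,-1,0)
k=(abs(x-.524)<.015)&(y>-.075)&(y<-.02)&(z>.05)
print(np.sort(z[k])[:12], telemetry.observe()["position"], telemetry.observe()["ft_force"])
```

```text
[0.1127627  0.11514496 0.1156935  0.11585027 0.11598873 0.11605237
 0.11787606 0.11943016 0.12007911 0.12258646 0.12289004 0.12345777] [ 0.52439531 -0.04507606  0.08891745] [-1.1849299   0.46266633  0.86607858]
```

View pics/s2.png

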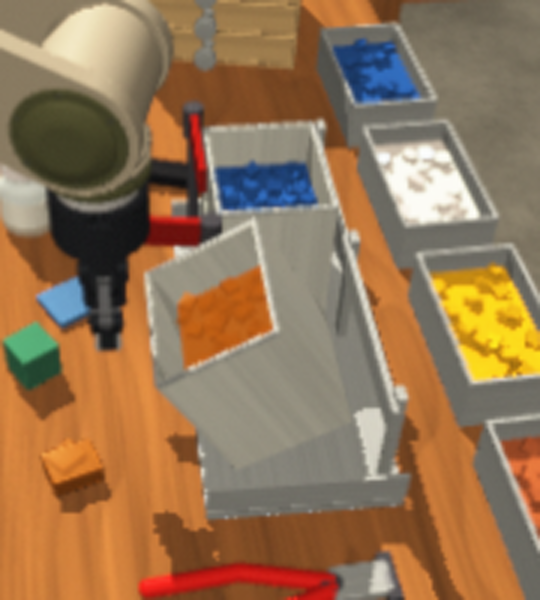

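The finger end, at crop (108,345), is now in front of the bin with its tip at z ≈ 0.114, below the rim. Now I'll push slowly.

Emit:
{"method": "apply_moves", "body": {"series": [[7,0,0,0,0,0,0],[6,0,0,0,0,0,0],[5,0,0,0,0,0,0],[5,0,0,0,0,0,0],[5,0,0,0,0,0,0],[5,0,0,0,0,0,0],[4,0,0,0,0,0,0]]}}

```text
time_s: 5.3
position: [0.5611, -0.0468, 0.089]
tool_rot: [[0.999, -0.049, -0.0], [-0.049, -0.999, 0.0], [-0.0, -0.0, -1.0]]
ft_force: [-2.3, 0.5, 2.9]
grip_width: 0.0001
gripper_force: 1.5
```

Emit:
{"method": "apply_moves", "body": {"series": [[5,0,0,0,0,0,0],[5,0,0,0,0,0,0],[5,0,0,0,0,0,0],[5,0,0,0,0,0,0]]}}

```text
time_s: 5.8
position: [0.5813, -0.0478, 0.0889]
tool_rot: [[0.999, -0.049, 0.0], [-0.049, -0.999, -0.0], [0.0, 0.0, -1.0]]
ft_force: [-2.4, 0.2, 2.0]
grip_width: -0.0002
gripper_force: 1.0
```

Emit:
{"method": "apply_moves", "body": {"series": [[5,0,0,0,0,0,0],[5,0,0,0,0,0,0],[4,0,0,0,0,0,0],[4,0,0,0,0,0,0],[4,0,0,0,0,0,0],[4,0,0,0,0,0,0]]}}

```text
time_s: 6.55
position: [0.6071, -0.0491, 0.0889]
tool_rot: [[0.999, -0.049, 0.0], [-0.049, -0.999, 0.0], [0.0, -0.0, -1.0]]
ft_force: [-1.4, -0.1, 1.3]
grip_width: -0.0002
gripper_force: 0.6
```

Emit:
{"method": "apply_moves", "body": {"series": [[2,0,0,0,0,0,0],[1,0,0,0,0,0,0]]}}

```text
time_s: 6.8
position: [0.6099, -0.0492, 0.0889]
tool_rot: [[0.999, -0.049, -0.0], [-0.049, -0.999, 0.0], [-0.0, 0.0, -1.0]]
ft_force: [-1.7, 0.7, 0.8]
grip_width: -0.0002
gripper_force: 0.5
```

Emit:
{"method": "apply_moves", "body": {"series": [[1,0,0,0,0,0,0],[1,0,0,0,0,0,0]]}}

```text
time_s: 7.05
position: [0.6118, -0.0493, 0.089]
tool_rot: [[0.999, -0.049, 0.0], [-0.049, -0.999, 0.0], [0.0, -0.0, -1.0]]
ft_force: [-0.9, 0.0, 0.8]
grip_width: -0.0
gripper_force: 0.5
```

Emit:
{"method": "apply_moves", "body": {"series": [[1,0,0,0,0,0,0],[1,0,0,0,0,0,0]]}}

```text
time_s: 7.3
position: [0.6139, -0.0494, 0.0889]
tool_rot: [[0.999, -0.049, 0.0], [-0.049, -0.999, -0.0], [0.0, 0.0, -1.0]]
ft_force: [-0.9, -0.4, 0.7]
grip_width: -0.0001
gripper_force: 0.5
```

Emit:
{"method": "apply_moves", "body": {"series": [[1,0,0,0,0,0,0],[1,0,0,0,0,0,0]]}}

```text
time_s: 7.55
position: [0.6159, -0.0495, 0.0889]
tool_rot: [[0.999, -0.049, -0.0], [-0.049, -0.999, 0.0], [-0.0, -0.0, -1.0]]
ft_force: [-1.4, -0.3, 0.8]
grip_width: -0.0002
gripper_force: 0.5
```

```bash
cat >> h.py <<'E'
th=np.radians(-2.8);X=np.array([np.cos(th),np.sin(th)]);Y=np.array([-X[1],X[0]]);O=np.array([.683,.0275])
def prof(W,ylo,yhi):
    x=(W[...,:2]-O)@X*1e3;y=(W[...,:2]-O)@Y*1e3;z=W[...,2]*1e3
    for a in range(-100,80,6):
        k=(y>ylo)&(y<yhi)&(x>=a)&(x<a+6)&(z>20)&(z<160)
        if k.sum(): print((a+3,int(np.nanmax(z[k]))),end=" ")
    print()
E
python3 - <<'E'
from h import *
W=world(cam("side")); prof(W,-148,-138); prof(W,40,160)
s=telemetry.observe();print(s["position"],s["ft_force"])
E
```

```text
(-55, 152) (-49, 151) (-43, 152) (-37, 151) (-31, 149) (-25, 151) (-19, 149) (-13, 151) (-7, 152) (-1, 151) (5, 149) (11, 151) (17, 152) (23, 151) (29, 152) (35, 150) (41, 152) (47, 149) (53, 152) (59, 152) (65, 130) 
(11, 116) (17, 114) (23, 114) (29, 148) (35, 149) (41, 145) (47, 148) (53, 154) (59, 150) (65, 133) 
[ 0.61596872 -0.04952914  0.08890517] [-0.79780178 -0.29849717  0.6827466 ]
```

Emit:
{"method": "apply_moves", "body": {"series": [[1,0,0,0,0,0,0],[0.5,0,0,0,0,0,0]]}}

```text
time_s: 7.85
position: [0.6159, -0.0495, 0.0889]
tool_rot: [[0.999, -0.049, -0.003], [-0.049, -0.999, 0.0], [-0.003, -0.0, -1.0]]
ft_force: [-9.2, -0.6, 5.7]
grip_width: -0.0
gripper_force: 4.9
```

Emit:
{"method": "apply_moves", "body": {"series": [[0.5,0,0,0,0,0,0],[0.5,0,0,0,0,0,0]]}}

```text
time_s: 8.1
position: [0.6159, -0.0495, 0.0889]
tool_rot: [[0.999, -0.049, -0.006], [-0.049, -0.999, 0.0], [-0.006, -0.0, -1.0]]
ft_force: [-14.6, -0.4, 7.1]
grip_width: -0.0001
gripper_force: 7.5
```

Emit:
{"method": "apply_moves", "body": {"series": [[0.5,0,0,0,0,0,0],[0.5,0,0,0,0,0,0]]}}

```text
time_s: 8.35
position: [0.6158, -0.0495, 0.0889]
tool_rot: [[0.999, -0.049, -0.008], [-0.049, -0.999, 0.0], [-0.008, -0.0, -1.0]]
ft_force: [-19.8, 0.1, 10.6]
grip_width: -0.0001
gripper_force: 10.2
```

The force rose sharply with no further motion, so the bin is upright at its stop. Next I'll back off, rise, cross over the latch arm and turn +9° so that tool y is normal to the arm.

Emit:
{"method": "apply_moves", "body": {"series": [[-10,0,0,0,0,0,0],[-25,0,0,0,0,0,0],[-25,0,0,0,0,0,0],[-20,0,0,0,0,0,0],[0,0,-50,0,0,0,0],[0,0,-50,0,0,0,0],[4,-44,0,0,0,0,0],[4,-43,0,0,0,0,0],[4,-43,0,0,0,0,0],[0,0,0,0,0,9.3,0],[0,0,0,0,0,0,0],[0,0,0,0,0,0,0]]}}

```text
time_s: 9.85
position: [0.5578, 0.0831, 0.1889]
tool_rot: [[0.978, -0.208, 0.0], [-0.208, -0.978, 0.0], [0.0, -0.0, -1.0]]
ft_force: [0.0, -0.2, -0.0]
grip_width: 0.0002
gripper_force: 0.0
```

Run:
```python
from h import *
d=cam("side"); W=world(d)
cv2.imwrite("pics/s3.png",cv2.resize(d["frame"][100:300,200:380,::-1],None,fx=3,fy=3,interpolation=cv2.INTER_CUBIC))
prof(W,-148,-138); prof(W,-120,-60)
I=d["frame"].astype(int)
R=(I[...,0]>110)&(I[...,1]<60)&(I[...,2]<60)&(abs(W[...,2]-.15)<.025)
P=W[R]
x=(P[:,:2]-O)@X*1e3;y=(P[:,:2]-O)@Y*1e3
k=(y<60)&(x<-60);print(k.sum(),np.percentile(x[k],[0,2,50,98]),np.polyfit(x[k],y[k],1))
print(telemetry.observe()["position"],telemetry.observe()["q"])
```

```text
(-55, 151) (-49, 151) (-43, 152) (-37, 151) (-31, 151) (-25, 151) (-19, 151) (-13, 150) (-7, 150) (-1, 150) (5, 151) (11, 151) (17, 151) (23, 150) (29, 151) (35, 150) (41, 151) (47, 152) (53, 151) (59, 151) (65, 131) 
(-55, 152) (-49, 152) (-43, 105) (-37, 115) (-31, 118) (-25, 117) (-19, 118) (-13, 119) (-7, 118) (-1, 119) (5, 118) (11, 119) (17, 119) (23, 118) (29, 117) (35, 118) (41, 115) (47, 106) (53, 152) (59, 151) (65, 131) 
137 [-154.72141363 -153.37836659 -110.70439979  -73.55540966] [-0.14654513 -0.9764576 ]
[0.55784463 0.08302429 0.18894938] [-3.56091772e+00  2.39192659e+01  7.38064142e+01  2.36785433e-03
  8.22591567e+01  9.84721223e+01]
```

View pics/s3.png

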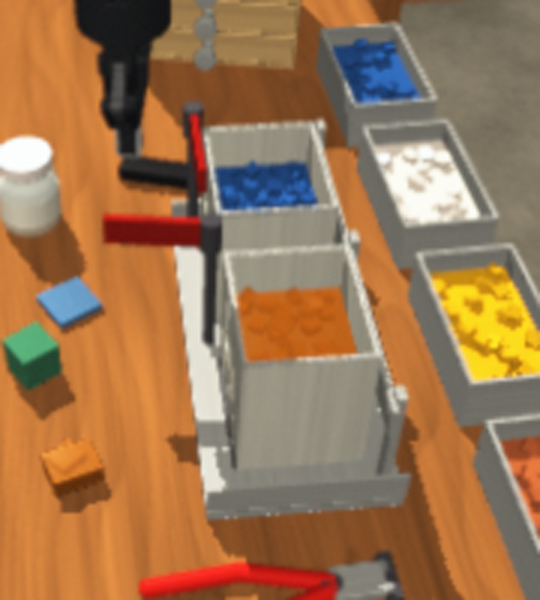

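The bin stands upright with its rim flat at z ≈ 151 mm, and the latch still points toward the robot at crop (105-210, 230). I'll lower beside it and make contact.

Emit:
{"method": "apply_moves", "body": {"series": [[0,0,40,0,0,0,0],[0,0,37,0,0,0,0],[0,0,0,0,0,0,0],[0,3,0,0,0,0,0],[0,3,0,0,0,0,0],[0,2,0,0,0,0,0],[0,2,0,0,0,0,0]]}}

```text
time_s: 10.78
position: [0.5558, 0.0735, 0.1124]
tool_rot: [[0.978, -0.21, 0.001], [-0.21, -0.978, -0.0], [0.001, -0.0, -1.0]]
ft_force: [0.1, 1.5, 1.0]
grip_width: -0.0001
gripper_force: 0.6
```

Emit:
{"method": "apply_moves", "body": {"series": [[0,2,0,0,0,0,0],[0,2,0,0,0,0,0]]}}

```text
time_s: 11.02
position: [0.5549, 0.0698, 0.112]
tool_rot: [[0.978, -0.21, 0.0], [-0.21, -0.978, 0.0], [0.0, -0.0, -1.0]]
ft_force: [0.0, 1.7, 1.3]
grip_width: -0.0001
gripper_force: 0.6
```

Emit:
{"method": "apply_moves", "body": {"series": [[-1.2,7.4,0,0,0,-8,0],[-1.2,7.4,0,0,0,-8,0],[-1.2,7.4,0,0,0,-6,0],[-1.2,7.4,0,0,0,-6,0],[-1.2,7.4,0,0,0,-6,0],[-1.2,7.4,0,0,0,-6,0],[-1.2,7.4,0,0,0,-6,0]]}}

```text
time_s: 11.9
position: [0.5542, 0.0185, 0.1117]
tool_rot: [[0.828, 0.56, -0.001], [0.56, -0.828, 0.0], [-0.001, -0.001, -1.0]]
ft_force: [-2.0, 0.8, 0.4]
grip_width: 0.0001
gripper_force: 0.6
```

```bash
cat >> h.py <<'E'
def rel():
    s=telemetry.observe(); R=np.array(s["tool_rot"]); piv=O-.063*X+.010*Y
    p=np.append(piv,0.15)-np.array(s["position"]); t=R.T@p*1e3
    print("pivot in tool",t[:2].round(1),"tool y dir shelf deg",np.degrees(np.arctan2(R[:2,1]@Y,R[:2,1]@X)).round(1),s["ft_force"].__repr__(),s["time_s"])
E
python3 -c "
from h import *
rel()"
```

```text
pivot in tool [67.3 18.8] tool y dir shelf deg -53.1 array([-2.00388903,  0.78935562,  0.41339904]) 11.9
```

Emit:
{"method": "apply_moves", "body": {"series": [[-1.6,7.1,0,0,0,-6,0],[-1.6,7.1,0,0,0,-6,0],[-1.6,7.1,0,0,0,-6,0],[-1.6,7.1,0,0,0,-6,0],[-1.6,7.1,0,0,0,-6,0],[-1.6,7.1,0,0,0,-6,0],[-1.6,7.1,0,0,0,-6,0]]}}

```text
time_s: 12.78
position: [0.5858, -0.0203, 0.1117]
tool_rot: [[0.241, 0.971, -0.001], [0.971, -0.241, -0.0], [-0.001, -0.001, -1.0]]
ft_force: [-2.5, 0.6, -0.2]
grip_width: -0.0
gripper_force: 0.6
```

```bash
python3 -c "
from h import *
rel()"
```

```text
pivot in tool [67.4 19. ] tool y dir shelf deg -11.1 array([-2.47498757,  0.56606419, -0.15198329]) 12.775
```

Emit:
{"method": "apply_moves", "body": {"series": [[-0.9,3.5,0,0,0,-3,0],[-0.9,3.5,0,0,0,-3,0],[-0.9,3.5,0,0,0,-3,0]]}}

```text
time_s: 13.15
position: [0.5956, -0.0249, 0.1116]
tool_rot: [[0.088, 0.996, -0.001], [0.996, -0.088, -0.0], [-0.0, -0.001, -1.0]]
ft_force: [-1.5, -0.0, 0.4]
grip_width: 0.0001
gripper_force: 0.6
```

Emit:
{"method": "apply_moves", "body": {"series": [[-0.3,1.2,0,0,0,-1,0],[0,0.8,0,0,0,-0.8,0]]}}

```text
time_s: 13.4
position: [0.5977, -0.0251, 0.1118]
tool_rot: [[0.058, 0.998, -0.001], [0.998, -0.058, -0.0], [-0.0, -0.001, -1.0]]
ft_force: [-0.9, -1.0, -0.9]
grip_width: -0.0
gripper_force: 0.6
```

Emit:
{"method": "apply_moves", "body": {"series": [[0,0.5,0,0,0,0,0],[0,0.5,0,0,0,0,0]]}}

```text
time_s: 13.65
position: [0.5988, -0.0251, 0.1119]
tool_rot: [[0.058, 0.998, -0.0], [0.998, -0.058, -0.0], [-0.0, -0.0, -1.0]]
ft_force: [-0.6, -0.1, -1.0]
grip_width: -0.0
gripper_force: 0.6
```

Emit:
{"method": "apply_moves", "body": {"series": [[0,0.5,0,0,0,0,0],[0,0.5,0,0,0,0,0]]}}

```text
time_s: 13.9
position: [0.5999, -0.0252, 0.1119]
tool_rot: [[0.058, 0.998, -0.0], [0.998, -0.058, -0.0], [-0.0, -0.0, -1.0]]
ft_force: [-1.2, -0.4, -0.8]
grip_width: -0.0001
gripper_force: 0.6
```

Contact is still light, so the latch hasn't reached its stop yet. I'll continue in half-millimetre steps.

Emit:
{"method": "apply_moves", "body": {"series": [[0,0.5,0,0,0,0,0],[0,0.5,0,0,0,0,0]]}}

```text
time_s: 14.15
position: [0.6009, -0.0253, 0.112]
tool_rot: [[0.058, 0.998, 0.0], [0.998, -0.058, -0.0], [-0.0, 0.0, -1.0]]
ft_force: [-1.1, -1.1, -0.5]
grip_width: -0.0004
gripper_force: 0.6
```

Emit:
{"method": "apply_moves", "body": {"series": [[0,0.5,0,0,0,0,0],[0,0.5,0,0,0,0,0]]}}

```text
time_s: 14.4
position: [0.6019, -0.0253, 0.1119]
tool_rot: [[0.058, 0.998, -0.0], [0.998, -0.058, -0.0], [-0.0, -0.0, -1.0]]
ft_force: [-1.6, -1.2, -0.3]
grip_width: -0.0
gripper_force: 0.7
```

```bash
python3 -c "
from h import *
rel()"
```

```text
pivot in tool [66.9 14.8] tool y dir shelf deg -0.5 array([-1.56924258, -1.1763062 , -0.34385357]) 14.4
```

Emit:
{"method": "apply_moves", "body": {"series": [[0,0.5,0,0,0,0,0],[0,0.5,0,0,0,0,0]]}}

```text
time_s: 14.65
position: [0.6023, -0.0254, 0.1119]
tool_rot: [[0.058, 0.998, -0.002], [0.998, -0.058, -0.0], [-0.0, -0.002, -1.0]]
ft_force: [-6.7, -1.1, 2.6]
grip_width: -0.0003
gripper_force: 3.1
```

Emit:
{"method": "apply_moves", "body": {"series": [[0,0.5,0,0,0,0,0],[0,0.5,0,0,0,0,0]]}}

```text
time_s: 14.9
position: [0.6024, -0.0254, 0.1119]
tool_rot: [[0.058, 0.998, -0.004], [0.998, -0.058, 0.0], [-0.0, -0.004, -1.0]]
ft_force: [-10.8, -1.3, 4.8]
grip_width: 0.0003
gripper_force: 5.5
```

Run:
```python
from h import *
d=cam("side"); rel()
cv2.imwrite("pics/s4.png",cv2.resize(d["frame"][120:270,220:360,::-1],None,fx=4,fy=4,interpolation=cv2.INTER_CUBIC))
```

```text
pivot in tool [66.9 14.2] tool y dir shelf deg -0.5 array([-9.51981335, -2.33936443,  3.96340367]) 14.95
```

View pics/s4.png

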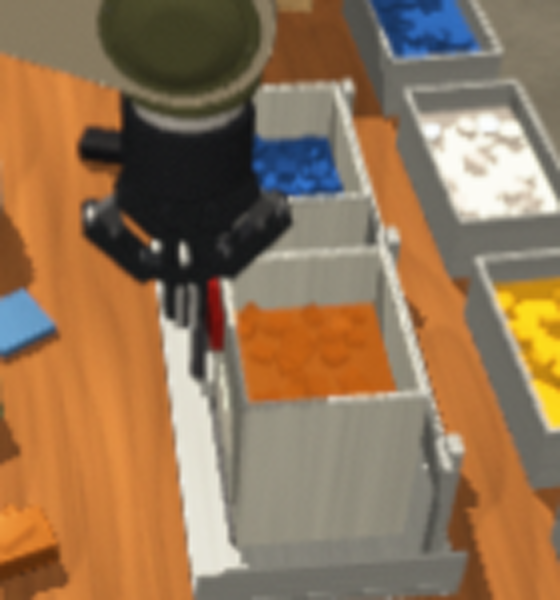

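The force rose at the stop and the latch lies across the front, with red showing at crop (213,310). Now I'll withdraw.

Emit:
{"method": "apply_moves", "body": {"series": [[0,-8,0,0,0,0,0],[0,-25,0,0,0,0,0],[0,-30,0,0,0,0,0],[0,0,-40,0,0,0,0],[0,0,-50,0,0,0,0],[-40,-30,-20,0,0,0,0],[-50,-20,0,0,0,0,0],[-50,-20,0,0,0,0,0],[-50,0,0,0,0,0,0],[-50,0,0,0,0,0,0],[0,0,0,0,0,0,0],[0,0,0,0,0,0,0]]}}

```text
time_s: 16.45
position: [0.4573, -0.2569, 0.2219]
tool_rot: [[0.058, 0.998, 0.001], [0.998, -0.058, 0.0], [0.0, 0.001, -1.0]]
ft_force: [0.6, 0.1, -0.6]
grip_width: 0.0
gripper_force: 0.0
```

Run:
```python
from h import *
d=cam("top","pics/t5.png"); W=world(d); prof(W,-148,-138)
I=d["frame"].astype(int)
R=(I[...,0]>110)&(I[...,1]<60)&(I[...,2]<60)&(abs(W[...,2]-.15)<.025); P=W[R]
x=(P[:,:2]-O)@X*1e3;y=(P[:,:2]-O)@Y*1e3
for k in((y<10),(y>60)): print(k.sum(),y[k].min(),y[k].max(),np.polyfit(y[k],x[k],1))
```

```text
(-55, 152) (-49, 151) (-43, 151) (-37, 152) (-31, 151) (-25, 151) (-19, 151) (-13, 151) (-7, 150) (-1, 151) (5, 149) (11, 151) (17, 151) (23, 150) (29, 151) (35, 152) (41, 151) (47, 152) (53, 152) (65, 132) 
143 -82.405469862951 0.020334556059981072 [-6.1496658e-03 -6.1989433e+01]
143 83.61552052207479 167.43322635186138 [-6.15998574e-03 -6.15646617e+01]
```

View pics/t5.png

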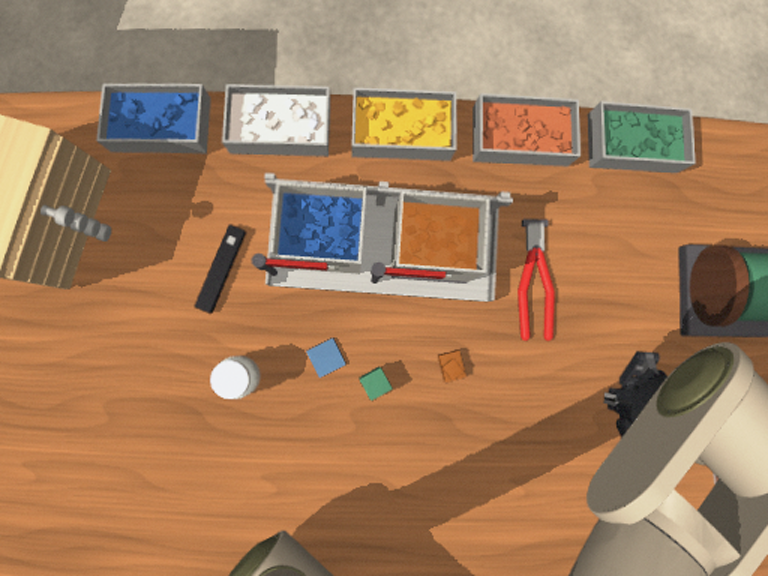

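The top view shows the latch flat across the amber bin, from (378,271) to (445,274), parallel to the fixed arm. The bin is upright, the loose pieces haven't moved and the hand is clear.

```bash
python3 -c "
from rig import env
print(env.close_job())"
```

```text
the job is handed in; nothing more can be done
None
```

The amber bin is upright at its stop, the red latch lies flat across its front, the loose pieces look unmoved, the hand is clear and the job is handed in; on the first approach the shut finger passed over the rim into the bin without touching, so I backed it out and went in lower.

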